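# Pulse a washed bench mill by hand on its bayonet lid

## Robot

A 7-joint arm with a two-finger parallel gripper is mounted at the origin on the work surface. World frame = base frame: x ahead of the robot, y to its left, z up, the work surface at z = 0. Lengths are in m, angles in degrees, forces in N, time in s.
With the tool pointing down it reaches from about 0.425 to 0.875 m from the base axis. Payload 4.7 kg.
Tool frame: the origin (TCP) lies at the very end of the fingers, on their centre line; the grasp point (between the pads) lies 19 mm behind it; z points along the fingers, y is the direction in which the jaws open and shut (so a half turn about z gives the same grasp; the last joint's range is limited). The gripper opens to 87 mm and grips with 3 to 60 N. Pads are 19 mm wide; open, the fingers measure 117 mm over their backs; the gripper's body (75 mm by 190 mm) begins 51 mm behind the grasp point.
Start: joints at [-67.26, 18.392, -4.016, 83.108, 1.295, 78.541, -3.26], TCP at [0.243, 0.603, 0.201] pointing down, gripper open.
Joint ranges: [-163.93, 163.93], [-17.29, 119.83], [-79.2, 71.16], [3.27, 140.29], [-89.18, 269.18], [5.43, 117.66], [-154.24, 154.24]. Speed limits (degrees/s): [147.25, 147.25, 180, 180, 180, 180, 180].

## Interface

Orientations are given as [roll, pitch, yaw] about the fixed x, y, z axes, in that order (R = Rz(yaw) Ry(pitch) Rx(roll)).
In Python, from cell import * gives the robot as it stands.
- The arm moves only by the tool drive_tool, never from a script. Its argument "moves" is text: rows parted by semicolons, each of 5 numbers parted by spaces: the shift along the tool's x, y, z in m, then the turn about the tool's z in degrees, then the gripper's target within -1 to 1 (fully open at 1, half-way at 0, shut at -1). In form: x y z yaw fingers; .... A call has exactly 8 rows; each row is the pose to reach, as a shift and turn from the pose commanded when the call began, along the tool's axes at that moment; what a row does not reach only later rows make up. A row lasts 1/10 s, in which the tool goes at most 50 mm and 8.59 degrees, less where a joint would pass 70% of its speed; a pose out of reach is approached as far as the arm can. A call with a gripper value outside its range is refused whole. The fingers move at their own pace and stop on an object; "grip_force" is the grip in N (left out, the last holds). Time passes only in rows, so rows that repeat a pose let the fingers close, or fill a call up. It gives the time, the measured TCP pose, the force and the opening at its end, in the units of the state.
- get_obs(): the state, without advancing time (a new reading comes with each control period).
- read_camera(name): name is "scene" or "top" or "wrist"; returns (picture, depth): 400x640x3 uint8, red, green, blue; 400x640 float32, m along the optical axis (not along the pixel's ray), 0 where there is no reading.
- calibration(name): a dict with "intrinsics" (3x3 intrinsics, pixels), "cam_to_world" (4x4, takes a point from camera to world coordinates); the wrist camera has in their place "T_tool_cam" (4x4, takes a point from camera to tool coordinates, whose origin is the TCP and whose axes are the flange's). Camera axes: x right, y up, looking along -z (the intrinsics and any distortion apply to the point x, -y, -z); pixel columns grow to the right and rows downward; lengths in m; the calibration is good to about 2 mm. A picture is of the moment at which its call begins: read the wrist's pose just before it. calibration takes no time and is no camera call.
- sign_off(): hands the job in, once; it reports no verdict.
Trained networks look in the newest picture that a camera, given by its name, has taken for a name from the list of things; names that differ only in an ending like _2 or _b are one class to them, and where a whole thing is asked for, a point or a joint stands for the part that bears it (a point fixed in the world has none). Each returns a list of dicts, best first, with "conf" (0 to 1); they miss things now and then, are a little off and sometimes report something else, mostly with a low value. They report only what shows in the picture. A call takes as long as a camera call. They do not tell look-alikes from the thing itself.
- search_frame(camera, name): "uv" ([column, row] in pixels, amid what is visible of it).
- pinpoint(camera, name): "uv" ([column, row] in pixels: a listed point, or the origin of a listed thing).
The state is a dict: "time_s": time; "qpos": joint angles; "joint_velocities": joint speeds; "effort": joint torques, N m; "tool_pos": TCP position; "tool_rot": TCP orientation; "force": force on the tool from outside, world axes, zero at the start; "wrist_torque": the same for the moment, N m; "grip_width": finger opening in m.
Only numpy, scipy, OpenCV 4.12 (cv2) and the standard library are available. Lean on these libraries where they do the work, as an engineer would, in place of code of your own. Each camera call takes 0.05 s, during which the arm holds its last target. There are 200 camera calls.

## Task

The small shellac mill has just been washed and its bowl is to be spun dry: take the mill's lid off its drying peg, let its two lugs down through the two slots of the mill's collar until the lid's flange sits flat on the collar, and turn it clockwise (seen from above) halfway to the lock, about 45 degrees, where the mill pulses for as long as the lid is held against the switch spring. Do not turn it on to the lock click, which would leave the mill running, and do not shift the beaker, the jar, the brush or the hammer. Finish while still gripping the lid and holding it still at the halfway mark; do not let go.

Things in the scene. Friction and masses are not known exactly. Their poses are not given: they have to be found in the camera images.
- lid_center (a point): centre (on the axis, half-way up) of the mill's loose grey plastic lid, 140 g, a hollow dome 82 mm high, mouth down over one of the stand's two pegs, rim on the board. z up; x along the grip bar on its top, which is 64 mm long, 16 mm wide and stands from 11 to 41 mm above this point. Dome 68 mm across, its flat top 11 mm above this point
- mill_lid: the same lid, origin at the centre of its lower rim, 41 mm below lid_center, same axes. Skirt 70 mm across, 22 mm high; above it a flange 92 mm across, 5 mm thick. Two lugs stick out of the skirt to 43 mm from the axis, straight below the two ends of the bar (along x and -x), 18 mm wide, from 10 to 15 mm above this origin. The lid is the same after a half turn
- mill_collar (a point): centre of the top face of the mill's open collar, 130 mm above the bench. z up; x points to one slot, -x to the other. Lip 76 mm inner diameter, 5 mm thick; the two slots in it are 26 mm wide and reach out to 46 mm from the axis. With lugs through the slots and flange resting on the collar's top, lid_center is 19 mm above this point, with 3 mm play sideways
- mill: the mill, a grey motor body 107 mm across with a bladed bowl, bolted to the bench; origin at the centre of its underside, axes as mill_collar. In the collar the lid turns only clockwise from above. Dark ticks on the collar's outside, alike on both sides: one at each slot (0 degrees), two at 45 degrees clockwise (pulse, halfway), three at 90 (lock)
- mill_switch (a joint): clockwise angle (rad) of the sprung switch ring in the collar, 0 at rest. The lugs meet it once the lid has turned 0.26 rad from the slots and carry it along: about 0.52 at halfway. It pushes back with 0.06 N m at first, 0.11 at halfway, and turns a lid that is let go back. From 60 degrees of lid turn two sprung plungers add a bump; at 90 degrees (1.3) the lid clicks and locks
- stand: fixed drying stand, a wooden board 130 x 270 x 15 mm (x, y, z) with two upright pegs, 18 mm thick, standing 40 mm above the board, 70 mm from the centre along y and -y; origin at the centre of the underside
- beaker: bystander: steel beaker, 68 mm across, 70 mm high, mouth down over the other peg; origin at the centre of its lower rim. Leave it alone
- jar: bystander: amber glass jar with a steel cap, 72 mm across, 105 mm high; origin at the centre of its underside
- brush: bystander: flat brush with a wooden handle, 200 mm long, lying along its x; origin under its middle
- hammer: bystander: hammer with a wooden handle, 260 mm long, lying along its x; origin under its middle
There are look-alikes about, which are no part of the job. Leave any blue look-alike of the mill_lid alone.

How it is judged (in metres and radians):
On the way:
1. the lid sits in the collar, lugs through the slots and flange on the collar (horizontal distance between lid_center and mill_collar below 0.006 m and z of lid_center in the frame of mill_collar below 0.0225 m and angle between lid_center's own z axis and vertical below 0.08 rad), for 0.1 s.
At the end, for the whole second after the job is handed in: The lid is caught in the collar (centred within 6 mm, flange within 3.5 mm of the collar, tilted less than 4.5 degrees), stands 30 to 60 degrees from the slots with the switch ring pressed round with it (0.22 to 0.85 rad), is still, and the fingers still grip it (all of step 1 and z of lid_center in the frame of mill_collar above 0.016 m and angle between the x axis of lid_center and the x axis of mill_collar, either way round between 0.52 and 1.05 rad and value of joint mill_switch between 0.22 and 0.85 rad and angular speed of mill_lid below 0.15 rad/s and contact force between the fingers and mill_lid above 1 N); the arm keeps its last pose, push and grip.
It fails at once if the lid is turned on into the lock click (value of joint mill_switch above 1.2 rad).
It fails at once if the beaker is shifted (distance of beaker from where it was at the start of the episode above 0.02 m).
It fails at once if the jar is shifted (distance of jar from where it was at the start of the episode above 0.02 m).
It fails at once if the brush is shifted (distance of brush from where it was at the start of the episode above 0.02 m).
It fails at once if the hammer is shifted (distance of hammer from where it was at the start of the episode above 0.02 m).
It also fails if it takes over 42 s, if anything falls off the work surface, if the arm or the gripper's body presses on something with over 40 N, if the wrist force passes 120 N, or if a joint passes its speed limit or range.

## Working session

There is one attempt and no reset: what is moved stays moved. The work goes in short steps, Python scripts to look and compute and a tool call to move; the robot and the scene stay as the last step left them, time stands still between calls to the robot, and variables do not carry over. Pictures are saved under pics/ and viewed, about 8 in all and at most 12, crops included, and the job is handed in when it is done.

Besides the shell and the picture viewer there is one more tool, called after "Request:" as name(argument=value, ...), one argument or row to a line, values as JSON. drive_tool: Moves the arm, as the interface text tells. Its arguments: {"type":"object","properties":{"moves":{"type":"string"},"grip_force":{"type":"number"}},"required":["moves"]}

```bash
mkdir -p pics; cat > h.py <<'E'
from cell import *
import numpy as np, cv2
from scipy.spatial.transform import Rotation as R
def T_tool():
    o=get_obs(); T=np.eye(4); T[:3,:3]=R.from_euler('xyz',o['tool_rot'],degrees=True).as_matrix(); T[:3,3]=o['tool_pos']; return T
def cam(name):
    T=T_tool() if name=='wrist' else None
    im,d=read_camera(name); c=calibration(name)
    M=c['cam_to_world'] if name!='wrist' else T@np.array(c['T_tool_cam'])
    return im,d,np.array(c['intrinsics']),np.array(M)
def cloud(d,K,M):
    v,u=np.mgrid[:d.shape[0],:d.shape[1]]
    P=np.stack([(u-K[0,2])/K[0,0]*d,-(v-K[1,2])/K[1,1]*d,-d],-1)
    W=P@M[:3,:3].T+M[:3,3]; W[d<=0]=np.nan; return W
def ray(uv,z,K,M):
    r=M[:3,:3]@np.array([(uv[0]-K[0,2])/K[0,0],-(uv[1]-K[1,2])/K[1,1],-1.]); o=M[:3,3]
    return o+r*(z-o[2])/r[2]
def save(n,im): cv2.imwrite('pics/'+n,im[...,::-1])
E
python3 - <<'E'
from h import *
print(get_obs())
for n in ['top','scene']:
    im,d,K,M=cam(n); save(n+'0.png',im); W=cloud(d,K,M); np.savez(n+'.npz',im=im,d=d,K=K,M=M)
    print(n,K.tolist(),M.round(3).tolist(),{k for k in calibration(n)})
    for t in ['lid_center','mill_lid','mill_collar','stand','beaker','jar','brush','hammer','mill']:
        for r in pinpoint(n,t)[:3]:
            u,v=map(int,r['uv']); print(t,round(r['conf'],2),u,v,W[min(v,399),min(u,639)].round(3))
E
```

```text
{'time_s': 0.0, 'qpos': array([-67.25954184,  18.43881485,  -4.0157595 ,  83.17669173,
         1.2965367 ,  78.54172097,  -3.25921711]), 'joint_velocities': array([ 0.07707442, -0.06623236, -0.02381617, -0.02328472, -0.00817182,
        0.01656414, -0.02143572]), 'effort': array([-3.50086236e-05, -4.91299975e+01, -4.04041819e-01, -3.12521768e+01,
       -6.39515393e-02,  4.39902884e-02,  1.88663735e-04]), 'tool_pos': array([0.24261184, 0.60235966, 0.19954871]), 'tool_rot': array([-1.79888107e+02,  7.34289558e-03,  1.58070644e+02]), 'force': array([-0.29872847, -0.6101855 , -0.19702489]), 'wrist_torque': array([-0.01520531, -0.00996381,  0.00974049]), 'grip_width': 0.08710263741800517}
top [[385.22780668459865, 0.0, 326.00717866507887], [0.0, 385.22780668459865, 196.23391744893564], [0.0, 0.0, 1.0]] [[-0.026, 0.988, -0.154, 0.421], [-1.0, -0.029, -0.013, -0.079], [-0.017, 0.154, 0.988, 0.937], [0.0, 0.0, 0.0, 1.0]] {'cam_to_world', 'intrinsics'}
lid_center 0.71 377 183 [ 0.584 -0.184  0.07 ]
lid_center 0.64 336 240 [ 0.457 -0.087  0.081]
lid_center 0.59 256 204 [0.542 0.09  0.082]
mi
[... 701 characters left out ...]
, 0.799], [0.0, 0.0, 0.0, 1.0]] {'cam_to_world', 'intrinsics'}
lid_center 0.87 355 180 [ 0.356 -0.039  0.064]
lid_center 0.78 381 226 [0.571 0.092 0.07 ]
lid_center 0.73 332 199 [ 0.473 -0.081  0.055]
mill_lid 0.98 353 194 [ 0.382 -0.036  0.025]
mill_lid 0.84 333 211 [ 0.495 -0.07   0.027]
mill_lid 0.74 381 235 [0.582 0.097 0.048]
mill_collar 0.9 278 191 [ 0.558 -0.223  0.106]
stand 0.84 408 243 [0.553 0.172 0.016]
beaker 0.85 432 245 [0.575 0.237 0.047]
jar 0.59 324 274 [ 0.769 -0.01   0.038]
brush 0.66 383 236 [0.584 0.103 0.047]
brush 0.6 228 196 [ 0.522 -0.418  0.018]
hammer 0.69 425 304 [0.768 0.245 0.023]
mill 0.69 278 231 [ 0.649 -0.187  0.034]
mill 0.63 226 193 [ 0.512 -0.43   0.021]
```

View pics/top0.png

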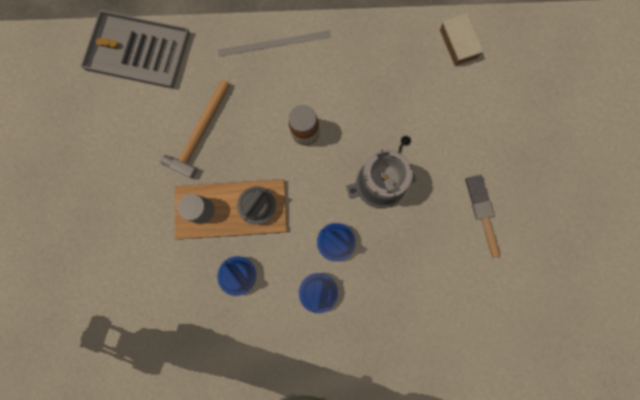

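View pics/scene0.png

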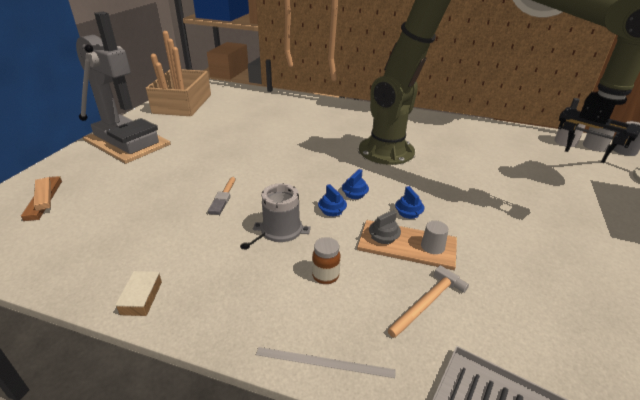

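The scene picture shows the grey lid on the stand at top px (257,205), the mill at (386,178), the beaker at (195,208) and three blue look-alikes to leave alone. I'm moving above the lid for a wrist view.

Request:
drive_tool(
  moves="-0.47 -0.36 -0.1 0 1;-0.47 -0.36 -0.1 0 1;-0.47 -0.36 -0.1 0 1;-0.47 -0.36 -0.1 0 1;-0.47 -0.36 -0.1 0 1;-0.47 -0.36 -0.1 0 1;-0.47 -0.36 -0.1 0 1;-0.47 -0.36 -0.1 0 1",
)

```text
time_s: 1.8
tool_pos: [0.4444, 0.2617, 0.268]
tool_rot: [179.9, 0.0, 158.1]
force: [0.5, 0.9, -0.1]
grip_width: 0.0869
```

```bash
python3 - <<'E'
from h import *
o=get_obs();print(o['time_s'],o['tool_pos'],o['tool_rot'],o['qpos']);print(np.round(calibration('wrist')['T_tool_cam'],3))
T=T_tool(); print((T[:3,:3].T@(np.array([.54,.09,.30])-T[:3,3])).round(3))
E
```

```text
1.8 [0.44444983 0.26166818 0.26803005] [1.79933672e+02 2.29887995e-02 1.58068030e+02] [-4.45511624e+01  2.36258612e-01  1.11969718e+01  9.63356793e+01
 -6.51890986e-02  8.33649496e+01  3.47212268e+01]
[[ 0.001  0.954  0.301  0.083]
 [ 1.    -0.001 -0.     0.001]
 [-0.     0.301 -0.954 -0.184]
 [ 0.     0.     0.     1.   ]]
[-0.153 -0.124 -0.032]
```

Request:
drive_tool(
  moves="-0.15 -0.125 -0.03 0 1;-0.15 -0.125 -0.03 0 1;-0.15 -0.125 -0.03 0 1;-0.15 -0.125 -0.03 0 1;-0.15 -0.125 -0.03 0 1;-0.15 -0.125 -0.03 0 1;-0.15 -0.125 -0.03 0 1;-0.15 -0.125 -0.03 0 1",
)

```text
time_s: 2.6
tool_pos: [0.5355, 0.0935, 0.297]
tool_rot: [180.0, -0.0, 158.3]
force: [-0.2, -1.0, 0.4]
grip_width: 0.0874
```

```bash
cat > lid.py <<'E'
from h import *
import sys
o=get_obs();print(o['time_s'],o['tool_pos'],o['tool_rot'],o['qpos'].round(1))
im,d,K,M=cam('wrist'); W=cloud(d,K,M)
for r in pinpoint('wrist','lid_center')[:3]: print('net',r['conf'],np.round(r['uv']),ray(r['uv'],.056,K,M).round(4))
m=(abs(W[...,2]-.097)<.010)&(np.hypot(W[...,0]-.54,W[...,1]-.09)<.06)
print('bar px',m.sum(),np.nanmedian(W[m][:,2]))
p=W[m][:,:2].astype(np.float32); c,s,a=cv2.minAreaRect(p*1000); print('rect',c,s,a)
b=cv2.boxPoints((c,s,a))/1000; e=[(b[1]-b[0]),(b[2]-b[1])]; e=max(e,key=np.linalg.norm); ang=np.degrees(np.arctan2(e[1],e[0]))
print('bar dir deg',ang, 'mean',p.mean(0))
q=im.copy(); q[m]=(255,0,0); save(sys.argv[1],np.hstack([im[60:360,100:500],q[60:360,100:500]]))
E
python3 lid.py w1.png
```

```text
2.6 [0.53546088 0.09347816 0.29698817] [ 1.79989767e+02 -4.22502630e-02  1.58253102e+02] [-33.5   3.4  22.   90.1  -1.3  86.8  56.8]
net 0.71 [191. 162.] [ 0.4552 -0.0807  0.056 ]
net 0.68 [313.  56.] [0.3895 0.1477 0.056 ]
net 0.65 [324. 169.] [0.5419 0.1043 0.056 ]
bar px 508 0.09660184268934094
rect (546.2688598632812, 99.90190124511719) (16.06142807006836, 63.94249725341797) 54.17362594604492
bar dir deg -35.826366 mean [0.5447813  0.10060515]
```

View pics/w1.png

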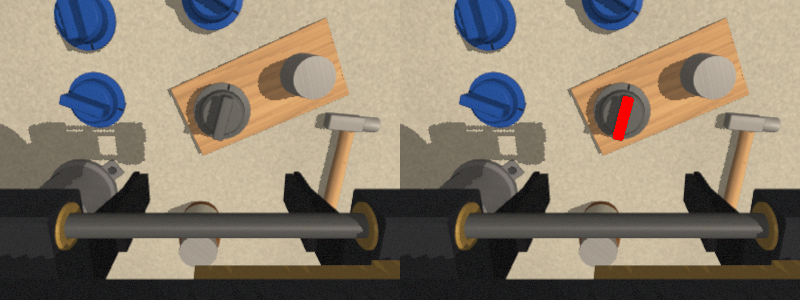

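The wrist view shows the grey lid's bar at crop px (222,118) on the left half. The fitted mask is exactly 16 x 64 mm at z 0.097, which matches the bar. Before choosing the grip side I need the mill's slot direction from the stored top depth.

```bash
python3 - <<'E'
from h import *
f=np.load('top.npz'); W=cloud(f['d'],f['K'],f['M']); im=f['im']
m=(abs(W[...,2]-.13)<.010)&(np.hypot(W[...,0]-.6,W[...,1]+.2)<.1)
P=W[m]; print(m.sum(), np.nanmedian(P[:,2]))
(c,r)=cv2.minEnclosingCircle((P[:,:2]*1000).astype(np.float32)); print(c,r)
c=np.array(c)/1000; rr=np.hypot(*(P[:,:2]-c).T); a=np.degrees(np.arctan2(P[:,1]-c[1],P[:,0]-c[0]))
for k in range(-180,180,15):
    s=(a>=k)&(a<k+15); print(k,s.sum(),(rr[s].min()*1000).round(1) if s.any() else None,end=' | ')
q=im.copy(); q[m]=(255,0,0)
z=lambda x:cv2.resize(x[140:220,340:430],None,fx=4.4,fy=4.4,interpolation=cv2.INTER_CUBIC); save('mill.png',np.hstack([z(im),z(q)]))
E
```

```text
821 0.12878612996641847
(595.4486083984375, -202.365966796875) 52.98169708251953
-180 21 46.2 | -165 19 45.9 | -150 36 38.2 | -135 37 38.2 | -120 36 38.3 | -105 37 38.1 | -90 38 38.2 | -75 36 38.1 | -60 40 37.8 | -45 37 38.0 | -30 37 37.4 | -15 30 38.1 | 0 23 45.8 | 15 21 45.4 | 30 34 38.0 | 45 35 37.9 | 60 35 37.9 | 75 36 38.9 | 90 38 38.5 | 105 41 37.8 | 120 41 37.8 | 135 39 38.2 | 150 42 38.0 | 165 32 38.6 |
```

View pics/mill.png

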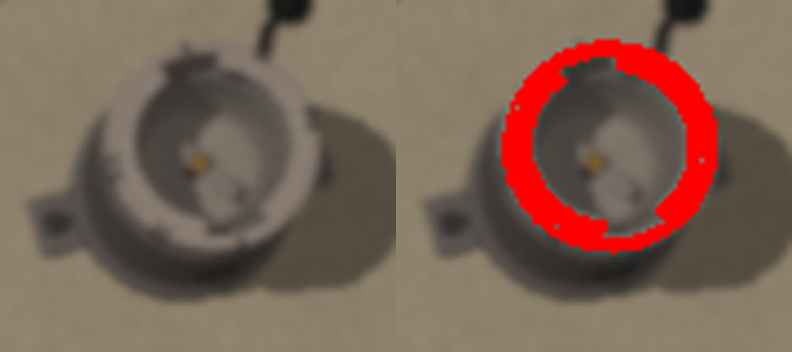

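Request:
drive_tool(
  moves="0 0 0.04 10 1;0 0 0.04 14 1;0 0 0.04 14 1;0 0 0.04 14 1;0 0 0.04 14 1;0 0 0.04 14 1;0 0 0.04 14 1;0 0 0.04 14 1",
)

```text
time_s: 3.5
tool_pos: [0.5363, 0.0916, 0.2575]
tool_rot: [180.0, 0.0, 144.1]
force: [-0.1, 0.3, -0.4]
grip_width: 0.0866
```

```bash
python3 lid.py w2.png; python3 - <<'E'
from h import *
T=T_tool();print((T[:3,:3].T@(np.array([.5465,.0999,.074])-T[:3,3])).round(4))
E
```

```text
3.5 [0.53627347 0.0915628  0.25754819] [1.79974931e+02 1.56860905e-02 1.44085773e+02] [-33.8   3.9  22.5  94.1  -1.5  82.3  43. ]
net 0.92 [326. 175.] [0.5463 0.102  0.056 ]
net 0.78 [192. 195.] [ 0.4577 -0.0715  0.056 ]
net 0.72 [282.  53.] [0.3881 0.1469 0.056 ]
bar px 616 0.09660461645098967
rect (546.434326171875, 99.72157287597656) (15.813000679016113, 64.2573471069336) 54.42545700073242
bar dir deg -35.574528 mean [0.5454722 0.1004388]
[-0.0034  0.0128  0.1834]
```

Collar centre is (0.595,-0.202) at z about 0.13, outer radius 53 mm, lip 38 mm, slots near +15 deg and -165 deg. The close-up shows those slots at the top left and bottom right of the ring. The second lid fit agrees with the first, so I'm descending to grasp.

Request:
drive_tool(
  moves="-0.0035 0.013 0.04 0 1;-0.0035 0.013 0.08 0 1;-0.0035 0.013 0.12 0 1;-0.0035 0.013 0.15 0 1;-0.0035 0.013 0.17 0 1;-0.0035 0.013 0.182 0 1;-0.0035 0.013 0.185 0 1;-0.0035 0.013 0.185 0 1",
)

```text
time_s: 4.4
tool_pos: [0.547, 0.1001, 0.0727]
tool_rot: [180.0, 0.0, 144.1]
force: [-0.6, -0.0, 0.5]
grip_width: 0.0869
```

Request:
drive_tool(
  moves="0 0 0 0 -1;0 0 0 0 -1;0 0 0 0 -1;0 0 0 0 -1;0 0 0 0 -1;0 0 0 0 -1;0 0 0 0 -1;0 0 0 0 -1",
  grip_force=35,
)

```text
time_s: 5.2
tool_pos: [0.5466, 0.1, 0.0723]
tool_rot: [180.0, 0.0, 144.1]
force: [0.6, -0.1, 0.5]
grip_width: 0.0309
```

Request:
drive_tool(
  moves="0 0 0 0 -1;0 0 0 0 -1;0 0 0 0 -1;0 0 0 0 -1;0 0 0 0 -1;0 0 -0.02 0 -1;0 0 -0.05 0 -1;0 0 -0.08 0 -1",
)

```text
time_s: 6.0
tool_pos: [0.5459, 0.1, 0.1524]
tool_rot: [-179.9, -0.1, 144.1]
force: [0.1, 1.1, -1.0]
grip_width: 0.0145
```

Request:
drive_tool(
  moves="0 0 -0.05 0 -1;0 0 -0.1 0 -1;0 0 -0.13 0 -1;0 0 -0.13 0 -1;0 0 -0.13 0 -1;0 0 -0.13 0 -1;0 0 -0.13 0 -1;0 0 -0.13 0 -1",
)

```text
time_s: 6.8
tool_pos: [0.546, 0.0999, 0.2808]
tool_rot: [-179.9, -0.1, 144.1]
force: [1.2, 0.0, -1.5]
grip_width: 0.0149
```

```bash
python3 - <<'E'
from h import *
o=get_obs();print(o['force'],o['grip_width'],o['qpos'].round(1),o['tool_rot'])
im,d,K,M=cam('wrist'); save('w3.png',im)
T=T_tool();t=np.array([.5954,-.2024,.28]);print((T[:3,:3].T@(t-T[:3,3])).round(4))
E
```

```text
[ 1.20776285  0.03620487 -1.52146365] 0.014858313688996854 [-34.1   5.1  22.7  90.2  -2.   85.2  42.7] [-1.79882658e+02 -8.25067307e-02  1.44070395e+02]
[-0.2173 -0.2159  0.0012]
```

View pics/w3.png

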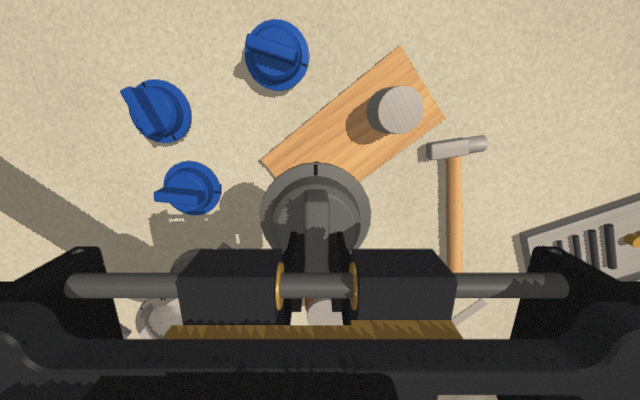

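The lid is held at 15 mm opening with about 1.5 N of weight, and its bar lies in line with tool x (flange tick at px (316,168)). Next I go to a viewpoint short of the mill.

Request:
drive_tool(
  moves="-0.135 -0.317 0 -51 -1;-0.135 -0.317 0 -51 -1;-0.135 -0.317 0 -51 -1;-0.135 -0.317 0 -51 -1;-0.135 -0.317 0 -51 -1;-0.135 -0.317 0 -51 -1;-0.135 -0.317 0 -51 -1;-0.135 -0.317 0 -51 -1",
)

```text
time_s: 7.65
tool_pos: [0.4669, -0.2425, 0.2825]
tool_rot: [-179.9, -0.1, -165.4]
force: [-0.1, -1.0, -1.1]
grip_width: 0.0152
```

```bash
cat > mill.py <<'E'
from h import *
from scipy.optimize import least_squares
import sys
o=get_obs();print(o['time_s'],o['tool_pos'],o['tool_rot'],o['qpos'].round(1))
im,d,K,M=cam('wrist'); W=cloud(d,K,M); save(sys.argv[1],im)
m=(abs(W[...,2]-.13)<.008)&(np.hypot(W[...,0]-.5954,W[...,1]+.2024)<.065)
P=W[m]; print(m.sum(),np.nanmedian(P[:,2]))
if m.sum()>200:
    c=np.array([.5954,-.2024])
    a=np.arctan2(P[:,1]-c[1],P[:,0]-c[0]); r=np.hypot(*(P[:,:2]-c).T); b=np.degrees(a)//6
    O=np.array([P[b==k][r[b==k].argmax(),:2] for k in set(b)])
    # outer edge fit
    f=least_squares(lambda x:np.hypot(O[:,0]-x[0],O[:,1]-x[1])-x[2],[*c,.053],loss='soft_l1',f_scale=.001); c=f.x[:2]; print('outer',f.x.round(4))
    a=np.degrees(np.arctan2(P[:,1]-c[1],P[:,0]-c[0])); r=np.hypot(*(P[:,:2]-c).T)
    print({k:round(1000*r[(a>=k)&(a<k+5)].min(),1) for k in range(-180,180,5) if ((a>=k)&(a<k+5)).any()})
    # slot angle: model = ring minus |v|<13 for r<46 ; score over phi
    pts=c+np.array([[q*np.cos(t),q*np.sin(t)] for q in (.041,.0435) for t in np.radians(np.arange(0,360,2))])
    from scipy.spatial import cKDTree
    free=cKDTree(P[:,:2]).query(pts)[0]>.0015
    v=np.radians(np.tile(np.arange(0,360,2),2))[free]; print('slot',np.degrees(np.angle(np.exp(2j*v).sum()))/2,'free',sorted(np.degrees(v).round().astype(int)))
E
python3 mill.py w4.png; python3 - <<'E'
from h import *
T=T_tool();t=np.array([.47,-.236,.28]);print((T[:3,:3].T@(t-T[:3,3])).round(4))
E
```

```text
7.65 [ 0.46693491 -0.24250568  0.28252223] [-1.79855127e+02 -5.02974232e-02 -1.65359511e+02] [-15.3   0.7  40.5  94.4  -0.3  85.  129.9]
217 0.12967942013731337
outer [ 0.6112 -0.1977  0.0371]
{-40: np.float64(31.0), -35: np.float64(28.0), -30: np.float64(26.0), -25: np.float64(24.3), -20: np.float64(24.8), -15: np.float64(31.3), -10: np.float64(30.6), -5: np.float64(30.3), 0: np.float64(30.3), 5: np.float64(30.1), 10: np.float64(30.6), 15: np.float64(30.1), 20: np.float64(30.0), 25: np.float64(30.8), 30: np.float64(31.1), 35: np.float64(31.3), 40: np.float64(31.9), 45: np.float64(24.7)}
slot -77.06682160295274 free [np.int64(0), np.int64(0), np.int64(2), np.int64(2), np.int64(4), np.int64(4), np.int64(6), np.int64(6), np.int64(8), np.int64(8), np.int64(10), np.int64(10), np.int64(12), np.int64(12), np.int64(14), np.int64(14), np.int64(16), np.int64(16), np.int64(18), np.int64(18), np.int64(20), np.int64(20), np.int64(22), np.int64(22), np.int64(24), np.int64(24), np.int64(26), np.int64(26), np.int64(28), np.int64(28), np.int64(30), np.int64(30), np.int64(32), np.int64(32), np.int64(
[... 4140 characters left out ...]
np.int64(314), np.int64(316), np.int64(316), np.int64(318), np.int64(318), np.int64(320), np.int64(320), np.int64(322), np.int64(322), np.int64(324), np.int64(324), np.int64(326), np.int64(326), np.int64(328), np.int64(328), np.int64(330), np.int64(330), np.int64(332), np.int64(332), np.int64(334), np.int64(334), np.int64(336), np.int64(336), np.int64(338), np.int64(338), np.int64(340), np.int64(340), np.int64(342), np.int64(342), np.int64(344), np.int64(344), np.int64(346), np.int64(346), np.int64(348), np.int64(348), np.int64(350), np.int64(350), np.int64(352), np.int64(352), np.int64(354), np.int64(354), np.int64(356), np.int64(356), np.int64(358), np.int64(358)]
[-0.0048  0.006   0.0024]
```

The camera sees the tool's +x side, so the gripper hid the mill. I'll go to the other side of it, higher up, since it is on the way.

Request:
drive_tool(
  moves="-0.215 0.006 -0.038 0 -1;-0.215 0.006 -0.038 0 -1;-0.215 0.006 -0.038 0 -1;-0.215 0.006 -0.038 0 -1;-0.215 0.006 -0.038 0 -1;-0.215 0.006 -0.038 0 -1;-0.215 0.006 -0.038 0 -1;-0.215 0.006 -0.038 0 -1",
)

```text
time_s: 8.5
tool_pos: [0.6748, -0.1751, 0.3203]
tool_rot: [180.0, -0.0, -165.0]
force: [0.3, -0.8, -1.9]
grip_width: 0.015
```

```bash
sed -i "s/,'free',sorted.*$/)/" mill.py; python3 mill.py w5.png
```

```text
8.5 [ 0.67478878 -0.17512753  0.3203201 ] [ 1.79990506e+02 -3.28604114e-02 -1.65028793e+02] [-12.   26.2  38.4  64.4 -16.   94.4 127.1]
2300 0.12964866492254046
outer [ 0.5966 -0.2007  0.0517]
{-180: np.float64(45.9), -175: np.float64(45.8), -170: np.float64(45.9), -165: np.float64(46.0), -160: np.float64(45.9), -155: np.float64(45.7), -150: np.float64(38.1), -145: np.float64(38.1), -140: np.float64(38.0), -135: np.float64(38.0), -130: np.float64(38.2), -125: np.float64(38.3), -120: np.float64(38.0), -115: np.float64(38.1), -110: np.float64(38.0), -105: np.float64(38.1), -100: np.float64(38.0), -95: np.float64(38.0), -90: np.float64(38.2), -85: np.float64(38.0), -80: np.float64(38.2), -75: np.float64(37.9), -70: np.float64(38.1), -65: np.float64(37.9), -60: np.float64(38.1), -55: np.float64(38.0), -50: np.float64(38.0), -45: np.float64(38.1), -40: np.float64(38.0), -35: np.float64(38.1), -30: np.float64(37.8), -25: np.float64(38.0), -20: np.float64(37.9), -15: np.float64(38.0), -10: np.float64(38.0), -5: np.float64(45.7), 0: np.float64(45.7), 5: np.float64(45.8), 10: np.float64(45.8), 15: np.float64(45.8), 20: np.float64(45.8), 25: np.float64(45.7), 30: np.float64(37.8), 35: np.float64(37.9), 40: np.float64(38.0), 45: np.float64(38.1), 50: np.float64(38.1), 55: np.float64(38.4), 60: np.float64(38.0), 65: np.float64(38.1), 70: np.float64(38.0), 75: np.float64(38.0), 80: np.float64(38.2), 85: np.float64(37.9), 90: np.float64(38.1), 95: np.float64(38.2), 100: np.float64(38.1), 105: np.float64(38.0), 110: np.float64(38.1), 115: np.float64(38.4), 120: np.float64(38.0), 125: np.float64(38.3), 130: np.float64(38.0), 135: np.float64(38.3), 140: np.float64(38.2), 145: np.float64(38.1), 150: np.float64(38.0), 155: np.float64(38.0), 160: np.float64(38.0), 165: np.float64(38.1), 170: np.float64(38.1), 175: np.float64(46.0)}
slot 12.999999999999998
```

View pics/w5.png

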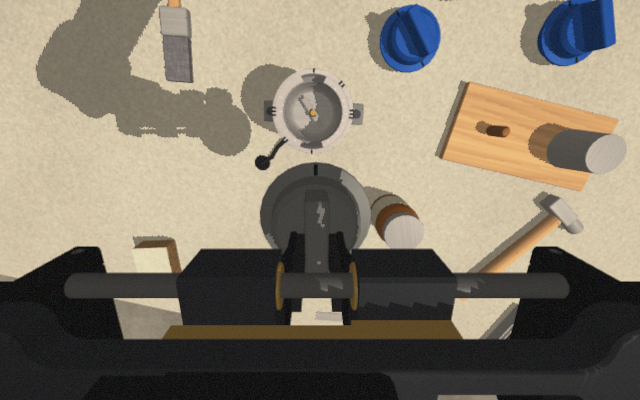

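The close-up shows the collar at px (313,111) with radii 38/46/52 mm as given, centre (0.5966,-0.2007), slots at 13 deg. I'll fit the held lid's flange too, so any camera bias cancels.

```bash
python3 - <<'E'
from h import *
from scipy.optimize import least_squares
T=T_tool(); im,d,K,M=cam('wrist'); W=cloud(d,K,M)
Q=(W-T[:3,3])@T[:3,:3]
z=Q[...,2]; m=(abs(z-.030)<.006)&(np.hypot(Q[...,0],Q[...,1])<.056)&(Q[...,0]>.0)
P=Q[m]; print(m.sum(),np.percentile(P[:,2],[5,50,95]).round(4))
a=np.degrees(np.arctan2(P[:,1],P[:,0])); r=np.hypot(P[:,0],P[:,1]); b=a//5
O=np.array([P[b==k][r[b==k].argmax(),:2] for k in set(b)]); 
print(least_squares(lambda x:np.hypot(O[:,0]-x[0],O[:,1]-x[1])-.0455,[0,0],loss='soft_l1',f_scale=.0005).x.round(4))
b=Q[(z>-.02)&(z<-.002-.0)&(abs(Q[...,1])<.012)&(Q[...,0]>.015)&(Q[...,0]<.045)]
print('bar',len(b),np.percentile(b[:,1],[2,50,98]).round(4),b[:,0].max().round(4))
t=np.array([.5966,-.2007,.215]);print((T[:3,:3].T@(t-T[:3,3])).round(4))
E
```

```text
2187 [0.027  0.0294 0.0311]
[-0.0004 -0.    ]
bar 190 [-0.007   0.0004  0.0081] 0.0315
[ 0.0822 -0.0045  0.1057]
```

Request:
drive_tool(
  moves="0.04 -0.002 0.03 2 -1;0.08 -0.0045 0.06 2 -1;0.0825 -0.0045 0.09 2 -1;0.0825 -0.0045 0.105 2 -1;0.0825 -0.0045 0.105 2 -1;0.0825 -0.0045 0.105 2 -1;0.0825 -0.0045 0.105 2 -1;0.0825 -0.0045 0.105 2 -1",
)

```text
time_s: 9.4
tool_pos: [0.5987, -0.2001, 0.2167]
tool_rot: [-179.9, 0.1, -166.9]
force: [-0.9, 0.5, -1.9]
grip_width: 0.0151
```

```bash
python3 - <<'E'
from h import *
for i in range(1): o=get_obs();print(o['tool_pos'],o['tool_rot'],o['force'],o['qpos'].round(1))
T=T_tool();t=np.array([.5966,-.2007,.164]);print((T[:3,:3].T@(t-T[:3,3])).round(4))
E
```

```text
[ 0.59874769 -0.20012005  0.21666597] [-1.79918540e+02  1.12885907e-01 -1.66895066e+02] [-0.89935946  0.46218455 -1.87497379] [-15.4  18.1  39.8  86.1 -11.6  79.9 128.1]
[ 0.0023 -0.      0.0527]
```

Request:
drive_tool(
  moves="0.002 0 0.01 0 -1;0.002 0 0.018 0 -1;0.002 0 0.025 0 -1;0.002 0 0.03 0 -1;0.002 0 0.035 0 -1;0.002 0 0.04 0 -1;0.002 0 0.044 0 -1;0.002 0 0.047 0 -1",
)

```text
time_s: 10.2
tool_pos: [0.5955, -0.2004, 0.1679]
tool_rot: [180.0, -0.0, -166.9]
force: [0.5, -0.3, -1.6]
grip_width: 0.0152
```

Lugs are in the slots with no contact force. Seating now.

Request:
drive_tool(
  moves="0 0 0.001 0 -1;0 0 0.002 0 -1;0 0 0.003 0 -1;0 0 0.0035 0 -1;0 0 0.004 0 -1;0 0 0.004 0 -1;0 0 0.004 0 -1;0 0 0.004 0 -1",
)

```text
time_s: 11.0
tool_pos: [0.5959, -0.201, 0.1649]
tool_rot: [-179.9, 0.1, -166.9]
force: [0.0, -1.4, 2.5]
grip_width: 0.0148
```

```bash
python3 - <<'E'
from h import *
o=get_obs();print(o['tool_pos'],o['tool_rot'],o['force'],o['wrist_torque'])
E
```

```text
[ 0.59585831 -0.20096528  0.16487815] [-1.79949363e+02  5.80636844e-02 -1.66948600e+02] [ 2.35633232e-03 -1.43569883e+00  2.45699626e+00] [-0.19968594  0.03964447 -0.01565546]
```

Seated: z 0.165 as predicted, with about 4 N of contact. Now turning clockwise in steps.

Request:
drive_tool(
  moves="0 0 0 3 -1;0 0 0 6 -1;0 0 0 9 -1;0 0 0 12 -1;0 0 0 15 -1;0 0 0 18 -1;0 0 0 21 -1;0 0 0 24 -1",
  grip_force=40,
)

```text
time_s: 11.8
tool_pos: [0.5949, -0.2009, 0.1647]
tool_rot: [-180.0, -0.0, 169.0]
force: [-2.0, -2.1, 3.4]
grip_width: 0.0146
```

Request:
drive_tool(
  moves="0 0 0 3 -1;0 0 0 6 -1;0 0 0 9 -1;0 0 0 12 -1;0 0 0 15 -1;0 0 0 18 -1;0 0 0 21 -1;0 0 0 21 -1",
)

```text
time_s: 12.6
tool_pos: [0.5952, -0.2005, 0.1647]
tool_rot: [-180.0, -0.0, 148.1]
force: [-2.4, 0.4, 3.8]
grip_width: 0.0148
```

```bash
python3 - <<'E'
from h import *
o=get_obs();print(o['tool_pos'],o['tool_rot'],o['force'],o['wrist_torque'],o['grip_width'])
im,d,K,M=cam('wrist'); im2=cam('top')[0]
z=cv2.resize(im2[120:240,320:450],(433,400),interpolation=cv2.INTER_CUBIC); save('end.png',np.hstack([im[:,150:500],z]))
T=T_tool(); Q=(cloud(d,K,M)-T[:3,3])@T[:3,:3]
b=Q[(Q[...,2]>-.02)&(Q[...,2]<-.002)&(abs(Q[...,1])<.012)&(Q[...,0]>.015)&(Q[...,0]<.045)]
s=(abs(b[:,2]-np.median(b[:,2]))<.004); print('bar slope deg in tool',np.degrees(np.arctan(np.polyfit(b[s,0],b[s,1],1)[0])),len(b))
W=cloud(d,K,M); f=(abs(Q[...,2]-.030)<.006)&(np.hypot(Q[...,0],Q[...,1])<.046)&(Q[...,0]>0); print('flange top z',np.median(W[f][:,2]))
E
```

```text
[ 0.59520788 -0.20052952  0.16471671] [-1.79985740e+02 -2.30582094e-02  1.48081471e+02] [-2.44713175  0.37045702  3.81933712] [-0.07613989  0.52089099  0.2021349 ] 0.014751180284223862
bar slope deg in tool -20.595402987731703 189
flange top z 0.13550097128588723
```

View pics/end.png

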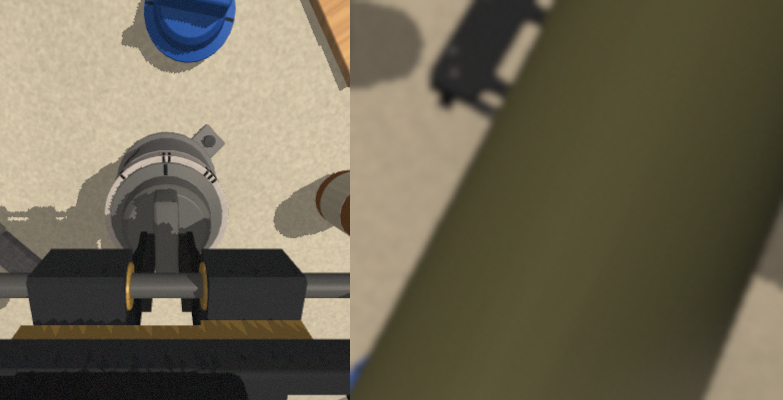

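The lid's tick points at the two-tick pulse mark (px 166,160), the bar looks straight in the fingers, and the flange top is at z 0.1355 (0.135 expected). Handing in.

```bash
python3 -c "
from cell import *
o=get_obs();print(o['time_s'],o['tool_rot'],o['joint_velocities'].round(2));print(sign_off())"
```

```text
12.7 [-1.79996501e+02 -1.90933919e-02  1.48142176e+02] [ 0.12 -0.08 -0.14 -0.03  0.04 -0.01 -0.15]
the job is handed in; nothing more can be done
None
```

I handed the job in at 12.7 s with the lid in the collar at the halfway mark, still gripped and held still. I took the grey lid off its peg by its bar, let the lugs down through the slots (measured at 13° from world x), and turned it 45° clockwise.

**Checks that agreed:**
- The flange top is at z 0.1355, against 0.135 expected for a seated lid.
- The TCP is within about 1.5 mm of the measured collar centre.
- The tool yaw is 148.1°, which is 45° from the slots.
- The lid's tick lines up with the collar's two-tick mark in the last wrist picture.
- The grip opening is 14.8 mm, and the wrist reads 0.2 N m about the vertical, consistent with the switch spring plus friction.
- The joints were almost at rest just before hand-in.

**Checks that disagreed or could not be made:**
- A last fit of the bar's direction gave −20.6° in the tool frame. The same picture shows the bar straight in the fingers and the ticks aligned, so I took that fit as spoiled by stray points and did not act on it.
- The final top-camera view was blocked by the arm, so I did not re-measure the beaker, jar, brush or hammer at the end. No contact force suggested that any of them was touched.
- The switch ring's angle could not be read directly.

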